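# Load a blank into the die and swing the keeper over it

### The arm

A 6-joint arm with a two-finger parallel gripper is mounted at the origin on a cart in front of the work surface, level with it; the furniture and walls round the work are solid. World frame = base frame: x ahead of the robot, y to its left, z up, the work surface at z = 0. Lengths are in m, angles in degrees, forces in N, time in s.
With the tool pointing down it reaches from about 0.3 to 0.75 m from the base axis. Payload 8.5 kg.
Tool frame: the origin (TCP) lies midway between the tips of the shut fingers; the grasp point (between the pads) lies 19 mm behind it (env.hold_point_z is the distance from the TCP to the grasp point, in m); z points along the fingers, y is the line along which they close (so a half turn about z gives the same grasp; the last joint's range is limited). The gripper opens to 85 mm and grips with 20 to 120 N. Pads are 22 mm wide; open, the fingers measure 114 mm over their backs; the gripper's body (76 mm by 85 mm) begins 54 mm behind the grasp point. The pads swing forward as they close: fully open they stand 13 mm farther back than shut.
Start: joints at [-81.263, 21.807, 74.336, -0, 83.858, -12.336], TCP at [0.198, -0.513, 0.204] pointing down, gripper open.
Joint ranges: [-178.18, 178.18], [-50.72, 133.34], [12.68, 142.11], [-81.47, 261.47], [9.98, 163.14], [-165.26, 165.26]. Speed limits (degrees/s): [136.94, 136.94, 180, 180, 180, 180].

### API

Orientations are given as a 3x3 rotation matrix whose columns are the frame's x, y, z axes.
In Python, from rig import observe, get_image, camera_info, env gives the robot as it stands.
- The arm moves only by the tool drive_tool, never from a script. Its arguments are lists of equal length, an entry for each row: "offset": the shift along the tool's x, y, z in units of 40 mm (1.0 is 40 mm), a list of three; "turn": the turn, a rotation vector about the tool's x, y, z in units of 6 degrees (1.0 is 6 degrees), a list of three; "hand": the opening, from 0 (shut) to 1 (fully open). A call has exactly 10 rows; each row shifts and turns the commanded pose from where the row before left it, along the tool's axes as they then stand; what a row does not reach is not made up. A row lasts 1/8 s, in which the tool goes at most 62.5 mm and 10.7 degrees, less where a joint would pass 70% of its speed; a pose out of reach is approached as far as the arm can. A call is refused whole if a number of a shift passes 1 or a number of a turn 1, either way. A call with a gripper value outside its range is refused whole. The fingers move at their own pace and stop on an object; "newtons" is the grip in N (left out, the last holds). Time passes only in rows, so rows that do not move let the fingers close, or fill a call up. It gives the time, the measured TCP pose, the force, the opening and the grip force at its end, in the units of the state.
- observe(): the state, without advancing time (a new reading comes with each control period).
- get_image(name): name is "scene" or "top" or "wrist"; returns the picture (384x512x3 uint8, blue, green, red); there is no depth.
- camera_info(name): a dict with "fx", "fy", "cx", "cy" (pixels), "k1" (the pictures are not rectified: a ray, as slopes to the right and down, at radius r is drawn at 1 + k1 r^2 times it, then the intrinsics apply), "world_to_cam" (4x4, takes a point from world to camera coordinates). Camera axes: x right, y down, z forward; pixel columns grow to the right and rows downward; lengths in m; the calibration is good to about 2 mm. A picture is of the moment at which its call begins: read the wrist's pose just before it. camera_info takes no time and is no camera call; for the wrist camera it gives the pose at the moment of the call.
- env.close_job(): hands the job in; it is judged then, once.
The state is a dict: "time_s": time; "q": joint angles; "qvel": joint speeds; "joint_efforts": joint torques, N m; "position": TCP position; "tool_rot": TCP orientation; "ft_force": force on the tool from outside, world axes, zero at the start; "wrist_torque": the same for the moment, N m; "grip_width": finger opening in m; "gripper_force": force on a finger pad.
Only numpy, scipy, OpenCV 4.12 (cv2) and the standard library are available. Lean on these libraries where they do the work, as an engineer would, in place of code of your own. Each camera call takes 0.05 s, during which the arm holds its last target. There are 200 camera calls.

### The job

Load the die: with the fingertips, gently nudge the loose round brass blank across the top of the steel die block until it drops flat into the round recess, then push the steel keeper arm by its upright pin round until it is fully home against its stop, over the blank. Only push: do not lift the blank or shove it off the block, and leave the solder tin, the eraser and the white bottle where they are.

Things in the scene. Friction and masses are not known exactly. Their poses are not given: they have to be found in the camera images.
- die_block: Flat steel die block, bolted down (cannot move), 170 x 110 x 18 mm, level on the worktop. Origin: centre of its underside, at worktop height; its flat top is 18 mm above. x along its 170 mm length, y across, z up. The recess is in its +x half; the blank starts on its plain -x half.
- recess (a point): Centre of the mouth of the round recess in the top of the die block, at (40, 0, 18) mm in the block's frame: 44 mm diameter, 6.5 mm deep, flat floor.
- blank: Loose plain brass disc, 38 mm diameter, 6 mm thick, about 55 g, lying flat on the die block's top, where under 1 N slides it. It fits the recess with 3 mm to spare all round, its top then 0.5 mm below the block's top. Origin: centre of its underside; z is its axis. Not to be pressed or squeezed with more than 20 N.
- keeper (a joint): Swing angle (rad) of the keeper, a dark steel arm 60 mm long, 12 mm wide, 3 mm thick, 1.5 mm above the block's top. At 0 it points along the block's +x; growing values turn it clockwise seen from above; at 1.57 it is at its stop, along the block's -y, over the recess. Starts between -0.3 and 0.3, clear of the recess; about 1 N at the pin moves it and it stays where left.
- keeper_pin (a point): Centre of the top of the upright round steel pin on the keeper arm, 45 mm from the pivot axis: 9 mm diameter, top 23.5 mm above the block's top, standing clear from 4.5 mm above the block's top upward.
- keeper_pivot (a point): Keeper's upright pivot axis at the block's top, at (40, 42, 18) mm in the block's frame; its screw head is 13 mm across and 9 mm high. A stop pin 4 mm across and 6 mm high stands at (31.5, 32) mm in the block's frame.
- solder_tin: Flat round solder tin with a green lid, 63 mm diameter, 19 mm high, loose on the worktop to the right of the die block. Bystander. Origin: centre of its underside.
- eraser_block: Small pale eraser, 20 x 45 x 14 mm, loose on the worktop to the right of the die block. Bystander. Origin: centre of its underside.
- bottle_white: White bottle with a blue cap, 45 mm diameter, 96 mm high, loose, standing on the worktop to the left of the die block. Bystander. Origin: centre of its underside.
Mind the look-alikes: they are no part of the job. What is meant by the blank is not green, and is the larger of those in its own colour.

How it is judged (in metres and radians):
On the way, in this order (a step that is already met when the one before it is completed fails the run):
1. the blank lies flat in the recess while the keeper is still open (horizontal distance between blank and recess below 0.006 m and z of blank in the frame of die_block between 0.01 and 0.0135 m and angle between blank's own z axis and vertical below 0.06 rad and value of joint keeper below 1 rad), for 0.2 s.
2. the keeper is swung home over the seated blank (horizontal distance between blank and recess below 0.006 m and z of blank in the frame of die_block between 0.01 and 0.0135 m and angle between blank's own z axis and vertical below 0.06 rad and value of joint keeper above 1.45 rad), for 0.2 s.
At the end, for the whole second after the job is handed in: The blank lies flat (within 0.06 rad) and at rest on the recess floor, its centre within 6 mm of the recess centre, and the keeper stands at 1.45 rad or more, over it (all of step 2 and linear speed of blank below 0.01 m/s); the robot touches nothing.
It fails at once if the blank is lifted (8 mm above the block's top) (z of blank in the frame of die_block above 0.026 m).
It fails at once if the blank is pushed off the block (z of blank in the frame of die_block below 0.006 m).
It fails at once if the blank is pressed or squeezed with more than 20 N (contact force between the fingers and blank above 20 N).
It fails at once if the solder tin, the eraser or the white bottle is moved more than 15 mm (distance of any of solder_tin, eraser_block, bottle_white from where it was at the start of the episode above 0.015 m).
It also fails if it takes over 45 s, if anything falls off the work surface, if the arm or the gripper's body presses on something with over 40 N, if the wrist force passes 120 N, or if a joint passes its speed limit or range.

## Working session

There is one attempt and no reset: what is moved stays moved. The work goes in short steps, Python scripts to look and compute and a tool call to move; the robot and the scene stay as the last step left them, time stands still between calls to the robot, and variables do not carry over. Pictures are saved under pics/ and viewed, at most 10 in all, crops included, and the job is handed in when it is done.

Besides the shell and the picture viewer there is one more tool, called after "Call:" as name(argument=value, ...), one argument or row to a line, values as JSON. drive_tool: Moves the arm, as the interface text tells. Its arguments: {"type":"object","properties":{"offset":{"type":"array"},"turn":{"type":"array"},"hand":{"type":"array"},"newtons":{"type":"number"}},"required":["offset","turn","hand"]}

```bash
mkdir -p pics
cat > h.py <<'E'
import numpy as np, cv2
from rig import observe,get_image,camera_info,env
def ray(ci,u,v):
    x=(u-ci['cx'])/ci['fx'];y=(v-ci['cy'])/ci['fy'];rd=np.hypot(x,y);r=rd
    for _ in range(20): r=rd/(1+ci['k1']*r*r)
    s=1/(1+ci['k1']*r*r);T=np.array(ci['world_to_cam']);R=T[:3,:3]
    return -R.T@T[:3,3], R.T@np.array([x*s,y*s,1])
def onz(ci,u,v,z):
    o,d=ray(ci,u,v);return o+d*(z-o[2])/d[2]
def proj(ci,p):
    T=np.array(ci['world_to_cam']);c=T[:3,:3]@np.array(p)+T[:3,3];x,y=c[0]/c[2],c[1]/c[2];k=1+ci['k1']*(x*x+y*y)
    return np.array([ci['fx']*x*k+ci['cx'],ci['fy']*y*k+ci['cy']])
E
python3 - <<'E'
from h import *
a=get_image('top');b=get_image('scene')
cv2.imwrite('pics/top0.png',a);cv2.imwrite('pics/scene0.png',b)
cv2.imwrite('pics/both.png',cv2.resize(np.hstack([a,b]),(800,300)))
for n in('top','scene'):
    ci=camera_info(n);print(n,onz(ci,256,192,0),ray(ci,256,192)[0],ci['fx'],ci['k1'])
s=observe();print(s['time_s'],np.round(s['tool_rot'],3))
E
```

```text
top [ 0.6034077  -0.23507382  0.        ] [ 0.40485448 -0.23301111  0.92462442] 439.04840752573705 0.032036331782660195
scene [ 0.64277523 -0.16668878  0.        ] [ 0.28163123 -0.84265651  0.55577381] 357.8257569374515 -0.0245709886353203
0.1 [[ 0.933  0.36  -0.   ]
 [ 0.36  -0.933  0.001]
 [ 0.    -0.001 -1.   ]]
```

View pics/top0.png

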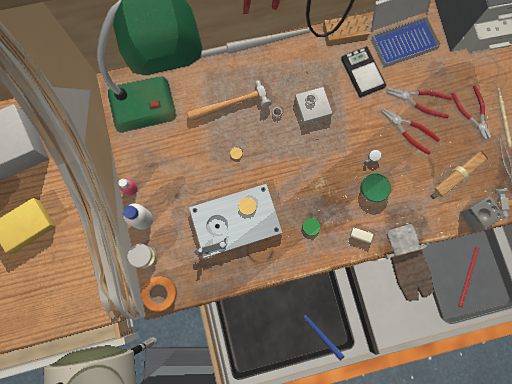

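The top view shows the block at about (236,221), with a brass disc on it at (247,206), the recess at (216,226) and the keeper at (212,246). The candidates for the blank are the disc on the block (247,206), a smaller brass disc at (236,153) and a green disc at (311,227). The one at (247,206) fits: it is brass, the larger of the two, and on the block. I'll confirm that in a crop.

Run:
```python
from h import *
a=cv2.imread('pics/top0.png');ci=camera_info('top')
c=cv2.resize(a[135:275,170:330],None,fx=5,fy=5,interpolation=cv2.INTER_CUBIC)[:600];cv2.imwrite('pics/c1.png',cv2.resize(a[140:260,175:335],(800,600),interpolation=cv2.INTER_CUBIC))
hsv=cv2.cvtColor(a,cv2.COLOR_BGR2HSV)
m=cv2.inRange(hsv,(12,110,120),(32,255,255))
roi=np.zeros_like(m);roi[140:260,190:290]=255
n,l,st,ce=cv2.connectedComponentsWithStats(m&roi)
for i in range(1,n):
    if st[i,4]>40: print('brass',st[i],ce[i],onz(ci,*ce[i],.024))
m2=cv2.inRange(hsv,(0,0,110),(180,45,255))&roi
m2=cv2.morphologyEx(m2|cv2.inRange(hsv,(12,110,120),(32,255,255))&roi,cv2.MORPH_CLOSE,np.ones((5,5)))
cs,_=cv2.findContours(m2,cv2.RETR_EXTERNAL,cv2.CHAIN_APPROX_NONE)
k=max(cs,key=cv2.contourArea);print(cv2.contourArea(k))
P=np.array([onz(ci,*p[0],.018)[:2] for p in k],np.float32)
print(cv2.minAreaRect(P*1000), cv2.boxPoints(cv2.minAreaRect(P*1000)))
```

```text
brass [190 140  30  38 443] [199.98419865 157.90293454] [ 0.67081126 -0.11528759  0.024     ]
brass [230 147  13  12 116] [235.70689655 152.82758621] [ 0.68314678 -0.19080375  0.024     ]
brass [ 190  160  100   41 1433] [252.54361479 179.54431263] [ 0.62502734 -0.22743366  0.024     ]
brass [239 197  17  18 242] [247.01652893 205.68181818] [ 0.56886872 -0.21662917  0.024     ]
brass [250 226  40  34 552] [276.05253623 248.36050725] [ 0.48082991 -0.2773596   0.024     ]
6413.5
((567.1300659179688, -200.72592163085938), (207.8942413330078, 215.87355041503906), 89.79469299316406) [[ 458.8215  -304.2856 ]
 [ 674.69366 -305.05914]
 [ 675.4386   -97.16623]
 [ 459.56647  -96.3927 ]]
```

View pics/c1.png

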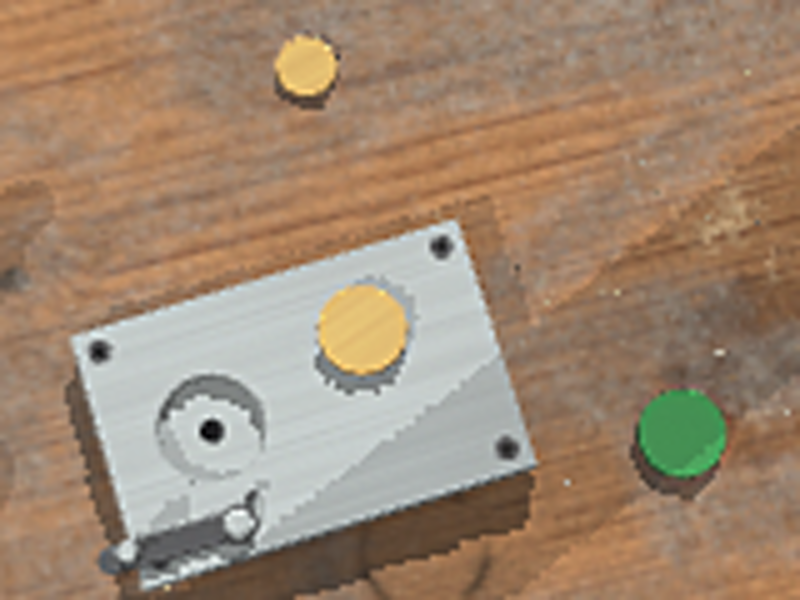

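Crop confirmed: the full-size brass disc on the block, crop (363,328), is the blank. The brass disc off the block, crop (306,66), is smaller, and the one at (683,433) is green. The keeper pin is at crop (125,550) and the pivot at (240,520), so block +x points image-left and +y image-down.

```bash
cat > m.py <<'E'
from h import *
a=cv2.imread('pics/top0.png');ci=camera_info('top')
f=lambda u,v,z:onz(ci,175+u/5-.4,140+v/5-.4,z)[:2]
TL,TR,BR,BL=[f(*p,.018) for p in((72,340),(457,222),(535,465),(142,588))]
print(np.linalg.norm(TL-TR),np.linalg.norm(BR-TR),np.linalg.norm(TL-BL))
ex=(TL-TR)/np.linalg.norm(TL-TR);ey0=BR-TR;ey=np.array([-ex[1],ex[0]]);print(ey@ey0)
O=(TL+BR)/2;O=(O+(TR+BL)/2)/2
blk=lambda p:np.array([(p-O)@ex,(p-O)@ey])
rec=O+.04*ex
print('O',O,'yaw',np.degrees(np.arctan2(ex[1],ex[0])),'rec',rec,'rec img',f(211,428,.018))
b=f(363,328,.024);print('blank',b,blk(b))
pv=O+.04*ex+.042*ey;pin=f(126,551,.0415);print('pivot',pv,'pin',pin,blk(pin),np.linalg.norm(pin-pv))
d=rec-b;print('push yaw',np.degrees(np.arctan2(d[1],d[0])),np.linalg.norm(d))
E
python3 m.py
```

```text
0.16895991130965624 0.10828062584702187 0.10766937941389017
0.1082782502271665
O [ 0.53939801 -0.19222614] yaw 108.16199649730635 rec [ 0.52692982 -0.15421898] rec img [ 0.52806098 -0.15447029]
blank [ 0.56989368 -0.21699585] [-0.03304131 -0.02125551]
pivot [ 0.4870223  -0.16731058] pin [ 0.47504704 -0.12408344] [0.08480626 0.03990454] 0.04485523506762546
push yaw 124.38734436233146 0.07607121424649346
```

Call:
drive_tool(
  offset=[
    [1,-0.2,0],
    [1,-0.2,0],
    [1,-0.2,0],
    [1,-0.2,0],
    [1,-0.2,0],
    [1,-0.2,0],
    [1,-0.2,0],
    [1,-0.2,0],
    [1,-0.2,0],
    [1,-0.2,0],
  ],
  turn=[
    [0,0,0],
    [0,0,0],
    [0,0,0],
    [0,0,0],
    [0,0,0],
    [0,0,0],
    [0,0,0],
    [0,0,0],
    [0,0,0],
    [0,0,0],
  ],
  hand=[0.19,0.19,0.19,0.19,0.19,0.19,0.19,0.19,0.19,0.19],
  newtons=20,
)

```text
time_s: 1.35
position: [0.5432, -0.2938, 0.2031]
tool_rot: [[0.933, 0.36, -0.001], [0.36, -0.933, 0.001], [-0.0, -0.001, -1.0]]
ft_force: [0.1, -0.4, 0.6]
grip_width: 0.0164
gripper_force: 0.0
```

Call:
drive_tool(
  offset=[
    [0.8,-0.25,0],
    [0.8,-0.2,0],
    [0,0,0.2],
    [0,0,0.2],
    [0,0,0.2],
    [0,0,0.2],
    [0,0,0.2],
    [0,0,0.2],
    [0,0,0.2],
    [0,0,0.2],
  ],
  turn=[
    [0,0,0],
    [0,0,-1],
    [0,0,-1],
    [0,0,-1],
    [0,0,-1],
    [0,0,-1],
    [0,0,-1],
    [0,0,-1],
    [0,0,-1],
    [0,0,-1],
  ],
  hand=[0.19,0.19,0.19,0.19,0.19,0.19,0.19,0.19,0.19,0.19],
)

```text
time_s: 2.6
position: [0.5953, -0.2548, 0.1388]
tool_rot: [[0.254, 0.967, -0.001], [0.967, -0.254, 0.001], [0.0, -0.001, -1.0]]
ft_force: [0.5, -0.2, -0.3]
grip_width: 0.0163
gripper_force: 0.0
```

Call:
drive_tool(
  offset=[
    [0,0,0],
    [0,0,0],
    [0,0,0],
    [0,0,0],
    [0,0,0],
    [0,0,0],
    [0,0,0],
    [0,0,0],
    [0,0,0],
    [0,0,0],
  ],
  turn=[
    [0,0,-1],
    [0,0,-1],
    [0,0,-1],
    [0,0,-1],
    [0,0,-1],
    [0,0,-1],
    [0,0,-1],
    [0,0,-1],
    [0,0,-0.2],
    [0,0,0],
  ],
  hand=[0.19,0.19,0.19,0.19,0.19,0.19,0.19,0.19,0.19,0.19],
)

```text
time_s: 3.85
position: [0.5954, -0.2548, 0.1393]
tool_rot: [[-0.562, 0.827, -0.0], [0.827, 0.562, 0.0], [0.0, -0.0, -1.0]]
ft_force: [-0.7, 0.3, -0.2]
grip_width: 0.0165
gripper_force: 0.0
```

Run:
```python
from h import *
s=observe();print(s['time_s'],s['position'],np.round(s['tool_rot'],3),s['q'],s['grip_width'],s['ft_force'])
ci=camera_info('wrist');a=get_image('wrist');cv2.imwrite('pics/w1.png',a)
print(ray(ci,256,192))
for n,p in dict(blank=(.5699,-.217,.024),rec=(.5269,-.1542,.018),tcp=s['position']).items(): print(n,proj(ci,p))
```

```text
3.85 [ 0.59543246 -0.25484692  0.1393079 ] [[-0.562  0.827 -0.   ]
 [ 0.827  0.562  0.   ]
 [ 0.    -0.    -1.   ]] [-3.36239044e+01  3.43591838e+01  6.33070129e+01  1.13961565e-03
  8.23584464e+01 -6.78098993e+01] 0.016520896639664114 [-0.67066688  0.25629984 -0.17296964]
(array([ 0.55171297, -0.19200385,  0.30940717]), array([ 0.1500291 , -0.2443518 , -0.95819957]))
blank [260.44844587 142.98614431]
rec [260.23143089  66.58243715]
tcp [260.71577194 227.24941473]
```

View pics/w1.png

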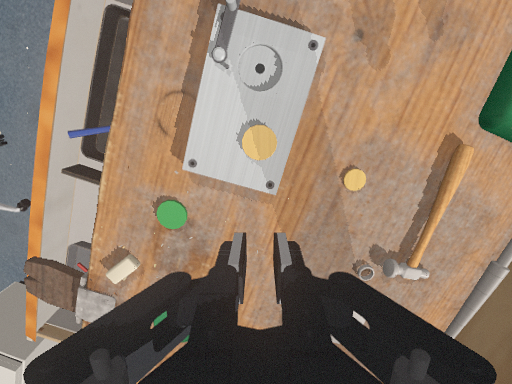

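The wrist view agrees with the map: blank at (259,142) against (260,143) predicted, recess at (260,68) against (260,67), with the fingers symmetric about column 260. Now descending behind the blank.

Call:
drive_tool(
  offset=[
    [0,0,0.5],
    [0,0,0.5],
    [0,0,0.5],
    [0,0,0.5],
    [0,0,0.4],
    [0,0,0.3],
    [0,0,0.15],
    [0,0,0.05],
    [0,0,0],
    [0,0,0],
  ],
  turn=[
    [0,0,0],
    [0,0,0],
    [0,0,0],
    [0,0,0],
    [0,0,0],
    [0,0,0],
    [0,0,0],
    [0,0,0],
    [0,0,0],
    [0,0,0],
  ],
  hand=[0.19,0.19,0.19,0.19,0.19,0.19,0.19,0.19,0.19,0.19],
)

```text
time_s: 5.15
position: [0.5957, -0.2551, 0.0241]
tool_rot: [[-0.563, 0.826, 0.001], [0.826, 0.563, -0.001], [-0.001, 0.0, -1.0]]
ft_force: [-0.1, 0.0, -0.2]
grip_width: 0.0161
gripper_force: 0.0
```

Run:
```python
from h import *
s=observe();print(s['time_s'],s['position'],s['ft_force'])
cw=camera_info('wrist');w=get_image('wrist')
p=s['position'];print(proj(cw,p),proj(cw,(p[0],p[1],.018)))
cv2.imwrite('pics/w2.png',w)
```

```text
5.15 [ 0.59571911 -0.25505538  0.02405072] [-0.09085359  0.01094904 -0.1826327 ]
[260.68632164 227.28226455] [260.64681998 223.80545052]
```

View pics/w2.png

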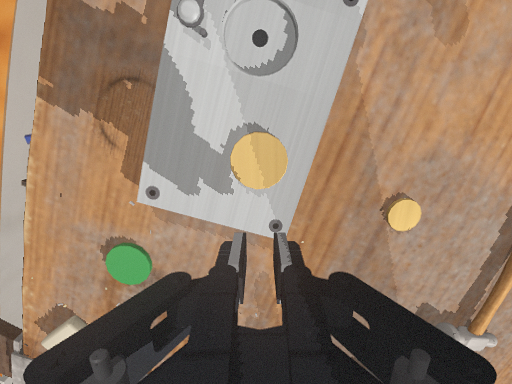

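Run:
```python
from h import *
s=observe();ci=camera_info('wrist');R=np.array(s['tool_rot']);p=np.array(s['position'])
for x in(-11,0,11):
  for z in(0,-4,-10,-19,-40): print(x,z,[np.round(proj(ci,p+R@np.array([x,y,z])/1000)).tolist() for y in(-8,8)])
w=cv2.imread('pics/w2.png');cv2.imwrite('pics/w2c.png',cv2.resize(w[200:310,190:335],(780,592),interpolation=cv2.INTER_CUBIC))
```

```text
-11 0 [[249.0, 241.0], [272.0, 241.0]]
-11 -4 [[249.0, 244.0], [272.0, 244.0]]
-11 -10 [[249.0, 248.0], [273.0, 248.0]]
-11 -19 [[248.0, 255.0], [273.0, 255.0]]
-11 -40 [[247.0, 274.0], [275.0, 274.0]]
0 0 [[249.0, 227.0], [272.0, 227.0]]
0 -4 [[249.0, 230.0], [272.0, 230.0]]
0 -10 [[249.0, 233.0], [273.0, 233.0]]
0 -19 [[248.0, 240.0], [274.0, 240.0]]
0 -40 [[247.0, 257.0], [275.0, 257.0]]
11 0 [[249.0, 213.0], [272.0, 213.0]]
11 -4 [[249.0, 215.0], [273.0, 215.0]]
11 -10 [[248.0, 218.0], [273.0, 218.0]]
11 -19 [[248.0, 224.0], [274.0, 224.0]]
11 -40 [[246.0, 239.0], [276.0, 239.0]]
```

View pics/w2c.png

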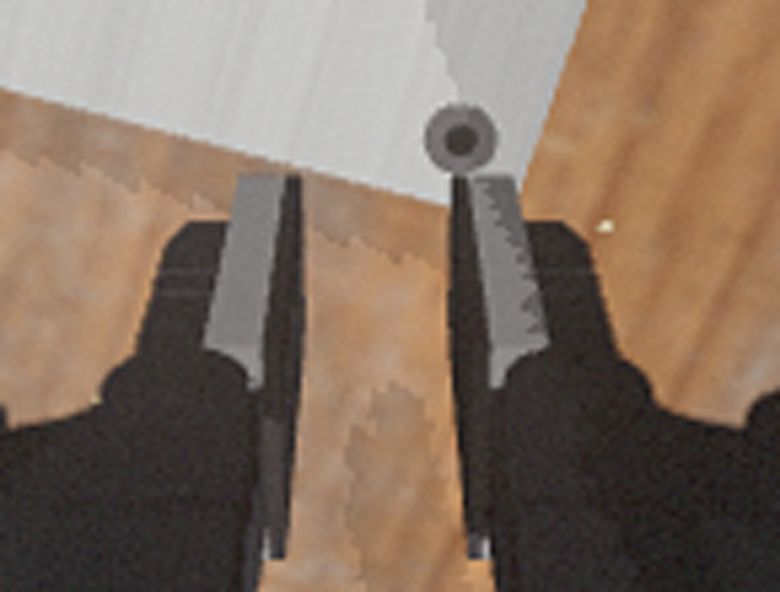

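Run:
```python
from h import *
s=observe();R=np.array(s['tool_rot']);p=np.array(s['position'])
ci=camera_info('scene');b=get_image('scene');u,v=proj(ci,p);print(u,v)
x0,y0=int(u)-50,int(v)-45
c=cv2.resize(b[y0:y0+75,x0:x0+100],(800,600),interpolation=cv2.INTER_CUBIC)
for q,col in(((0,0,0),(0,0,255)),((11,8,0),(255,0,0)),((11,-8,0),(255,0,0)),((-11,8,0),(0,255,0)),((-11,-8,0),(0,255,0)),((11,0,-19),(255,255,0))):
    uu=(proj(ci,p+R@np.array(q)/1000)-[x0,y0]+.5)*8;cv2.circle(c,tuple(int(t) for t in uu),4,col,-1)
cv2.imwrite('pics/s2c.png',c)
```

```text
255.53976632271443 208.54425519442532
```

View pics/s2c.png

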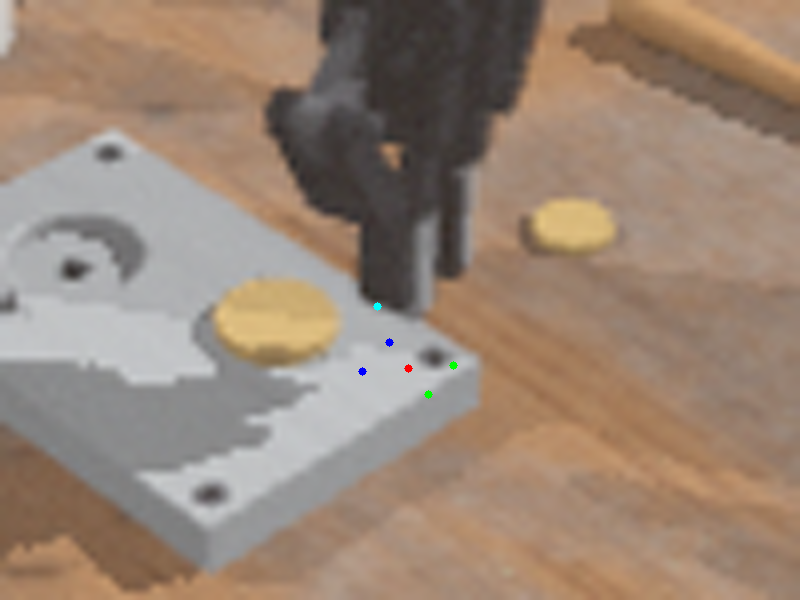

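The scene crop shows both fingertips well above the block, about 28 mm above the reported TCP. The wrist view agrees (front edge at row 233 rather than 213). I'll move a little forward and descend guarded by the force reading.

Call:
drive_tool(
  offset=[
    [0.2,0,0],
    [0,0,0.1],
    [0,0,0.1],
    [0,0,0.1],
    [0,0,0.05],
    [0,0,0.05],
    [0,0,0.05],
    [0,0,0.05],
    [0,0,0],
    [0,0,0],
  ],
  turn=[
    [0,0,0],
    [0,0,0],
    [0,0,0],
    [0,0,0],
    [0,0,0],
    [0,0,0],
    [0,0,0],
    [0,0,0],
    [0,0,0],
    [0,0,0],
  ],
  hand=[0.19,0.19,0.19,0.19,0.19,0.19,0.19,0.19,0.19,0.19],
)

```text
time_s: 6.5
position: [0.591, -0.2483, 0.0036]
tool_rot: [[-0.563, 0.826, 0.0], [0.826, 0.563, -0.0], [-0.0, 0.0, -1.0]]
ft_force: [-0.5, -0.2, -0.4]
grip_width: 0.016
gripper_force: 0.0
```

Run:
```python
from h import *
s=observe();R=np.array(s['tool_rot']);p=np.array(s['position']);print(s['time_s'],p,s['ft_force'])
ci=camera_info('scene');b=get_image('scene');w=get_image('wrist');u,v=proj(ci,p)
x0,y0=int(u)-50,int(v)-45
c=cv2.resize(b[y0:y0+75,x0:x0+100],(400,300),interpolation=cv2.INTER_CUBIC)
d=cv2.resize(w[160:310,160:360],(400,300))
cv2.imwrite('pics/s3c.png',np.hstack([c,d]))
```

```text
6.5 [ 0.59102391 -0.24832478  0.00361443] [-0.53335916 -0.21490062 -0.35391165]
```

View pics/s3c.png

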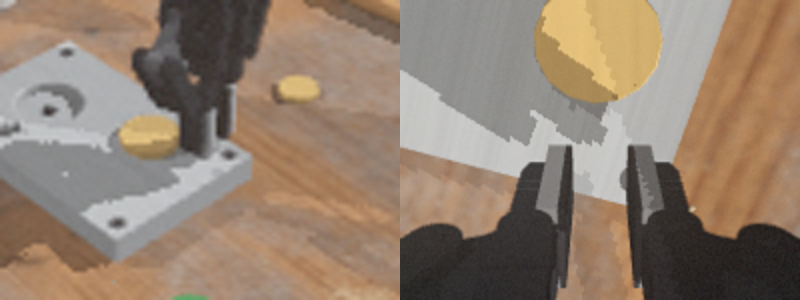

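No contact with the TCP at z = 3.6 mm, so the tips really are set back. Continuing down in small steps.

Call:
drive_tool(
  offset=[
    [0,0,0.1],
    [0,0,0.1],
    [0,0,0.025],
    [0,0,0.025],
    [0,0,0],
    [0,0,0],
    [0,0,0],
    [0,0,0],
    [0,0,0],
    [0,0,0],
  ],
  turn=[
    [0,0,0],
    [0,0,0],
    [0,0,0],
    [0,0,0],
    [0,0,0],
    [0,0,0],
    [0,0,0],
    [0,0,0],
    [0,0,0],
    [0,0,0],
  ],
  hand=[0.19,0.19,0.19,0.19,0.19,0.19,0.19,0.19,0.19,0.19],
)

```text
time_s: 7.85
position: [0.591, -0.2483, -0.0065]
tool_rot: [[-0.563, 0.826, -0.0], [0.826, 0.563, 0.0], [0.0, 0.0, -1.0]]
ft_force: [-0.6, -0.4, -0.2]
grip_width: 0.0162
gripper_force: 0.0
```

Call:
drive_tool(
  offset=[
    [0,0,0.025],
    [0,0,0.025],
    [0,0,0],
    [0,0,0],
    [0,0,0],
    [0,0,0],
    [0,0,0],
    [0,0,0],
    [0,0,0],
    [0,0,0],
  ],
  turn=[
    [0,0,0],
    [0,0,0],
    [0,0,0],
    [0,0,0],
    [0,0,0],
    [0,0,0],
    [0,0,0],
    [0,0,0],
    [0,0,0],
    [0,0,0],
  ],
  hand=[0.19,0.19,0.19,0.19,0.19,0.19,0.19,0.19,0.19,0.19],
)

```text
time_s: 9.1
position: [0.591, -0.2483, -0.0085]
tool_rot: [[-0.563, 0.826, 0.0], [0.826, 0.563, -0.0], [-0.0, -0.0, -1.0]]
ft_force: [0.8, 0.8, -0.4]
grip_width: 0.016
gripper_force: 0.0
```

Call:
drive_tool(
  offset=[
    [0,0,0.025],
    [0,0,0],
    [0,0,0.025],
    [0,0,0],
    [0,0,0],
    [0,0,0],
    [0,0,0],
    [0,0,0],
    [0,0,0],
    [0,0,0],
  ],
  turn=[
    [0,0,0],
    [0,0,0],
    [0,0,0],
    [0,0,0],
    [0,0,0],
    [0,0,0],
    [0,0,0],
    [0,0,0],
    [0,0,0],
    [0,0,0],
  ],
  hand=[0.19,0.19,0.19,0.19,0.19,0.19,0.19,0.19,0.19,0.19],
)

```text
time_s: 10.35
position: [0.5911, -0.2483, -0.0095]
tool_rot: [[-0.563, 0.826, 0.0], [0.826, 0.563, -0.0], [-0.001, 0.0, -1.0]]
ft_force: [-3.6, 0.7, 7.9]
grip_width: 0.0162
gripper_force: 4.0
```

Run:
```python
from h import *
s=observe();R=np.array(s['tool_rot']);p=np.array(s['position']);print(s['time_s'],p,s['ft_force'])
ci=camera_info('scene');b=get_image('scene');u,v=proj(ci,p+[0,0,.03])
x0,y0=int(u)-25,int(v)-22
c=cv2.resize(b[y0:y0+38,x0:x0+50],(800,600),interpolation=cv2.INTER_CUBIC)
for q,col in(((11,-8,-30),(255,0,0)),((-11,-8,-30),(0,255,0)),((11,-22,-30),(255,255,0)),((11,-22,-27),(0,255,255)),((11,-22,-24),(0,0,255))):
    uu=(proj(ci,p+R@np.array(q)/1000)-[x0,y0]+.5)*16;cv2.circle(c,tuple(int(t) for t in uu),3,col,-1)
cv2.imwrite('pics/s4c.png',c)
```

```text
10.35 [ 0.59105815 -0.24833833 -0.00950803] [-3.64804406  0.659744    7.94339626]
```

View pics/s4c.png

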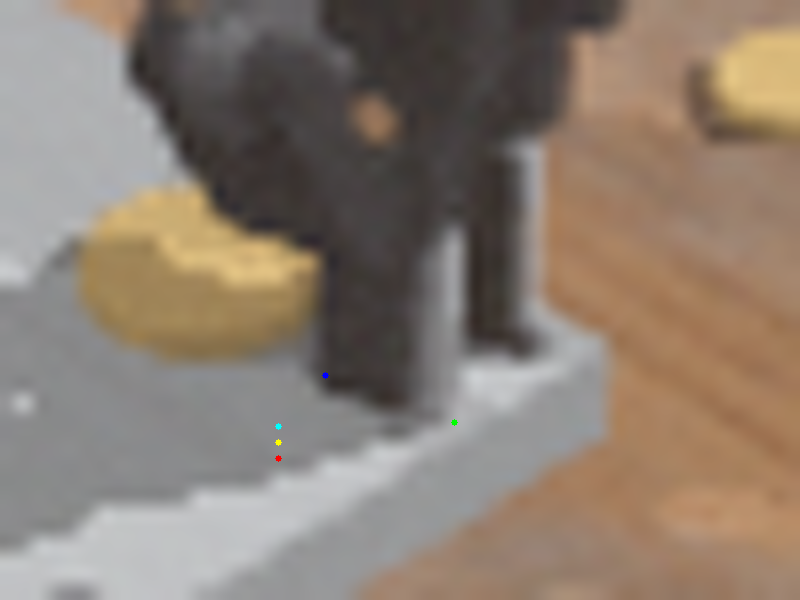

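The tips touched the block at TCP z ≈ -9.3 mm with 8 N. I'll back off 3 mm, which leaves the tips about 1.7 mm above the block, and push straight along tool x.

Call:
drive_tool(
  offset=[
    [0,0,-0.075],
    [0,0,0],
    [0.12,0,0],
    [0.12,0,0],
    [0.12,0,0],
    [0.12,0,0],
    [0.12,0,0],
    [0.12,0,0],
    [0.12,0,0],
    [0.12,0,0],
  ],
  turn=[
    [0,0,0],
    [0,0,0],
    [0,0,0],
    [0,0,0],
    [0,0,0],
    [0,0,0],
    [0,0,0],
    [0,0,0],
    [0,0,0],
    [0,0,0],
  ],
  hand=[0.19,0.19,0.19,0.19,0.19,0.19,0.19,0.19,0.19,0.19],
)

```text
time_s: 11.65
position: [0.5692, -0.2163, -0.0075]
tool_rot: [[-0.563, 0.826, 0.0], [0.826, 0.563, 0.0], [-0.0, 0.0, -1.0]]
ft_force: [-0.4, -0.1, -0.2]
grip_width: 0.0164
gripper_force: 0.1
```

```bash
cat > lk.py <<'E'
import sys
from h import *
s=observe();p=s['position'];print(s['time_s'],p,s['ft_force'])
O=np.array([.5394,-.1922]);yaw=np.radians(108.16);ex=np.array([np.cos(yaw),np.sin(yaw)]);ey=np.array([-ex[1],ex[0]])
for n in('wrist','top'):
    ci=camera_info(n);w=get_image(n);hs=cv2.cvtColor(w,cv2.COLOR_BGR2HSV)
    m=cv2.inRange(hs,(18,90,70),(30,255,255));cs,_=cv2.findContours(m,cv2.RETR_EXTERNAL,cv2.CHAIN_APPROX_NONE)
    for c in cs:
        if cv2.contourArea(c)<60: continue
        (u,v),r=cv2.minEnclosingCircle(c);q=onz(ci,u,v,float(sys.argv[1]))[:2];b=np.array([(q-O)@ex,(q-O)@ey])
        if abs(b[0])<.085 and abs(b[1])<.055: print(n,(u,v,r),cv2.contourArea(c),'world',q,'blk',b,'from rec',(b-[.04,0])*1000)
    cv2.imwrite(f'pics/{sys.argv[2]}_{n}.png',w)
E
python3 lk.py .024 a
```

```text
11.65 [ 0.56918477 -0.21628664 -0.00745681] [-0.43792979 -0.08503956 -0.23138803]
wrist (259.6094665527344, 203.34487915039062, 33.496028900146484) 3262.0 world [ 0.55244962 -0.19312809] blk [-0.00494906 -0.01211036] from rec [-44.9490552  -12.11036212]
```

Call:
drive_tool(
  offset=[
    [0.12,0,0],
    [0.12,0,0],
    [0.12,0,0],
    [0.12,0,0],
    [0.12,0,0],
    [0.1,0,0],
    [0.08,0,0],
    [0.08,0,0],
    [0.08,0,0],
    [0,0,0],
  ],
  turn=[
    [0,0,0],
    [0,0,0],
    [0,0,0],
    [0,0,0],
    [0,0,0],
    [0,0,0],
    [0,0,0],
    [0,0,0],
    [0,0,0],
    [0,0,0],
  ],
  hand=[0.19,0.19,0.19,0.19,0.19,0.19,0.19,0.19,0.19,0.19],
)

```text
time_s: 13.0
position: [0.548, -0.1853, -0.0075]
tool_rot: [[-0.563, 0.826, -0.0], [0.826, 0.563, 0.0], [0.0, -0.0, -1.0]]
ft_force: [-0.3, 0.2, 0.3]
grip_width: 0.0163
gripper_force: 0.0
```

```bash
python3 lk.py .022 b
```

```text
13.0 [ 0.54799567 -0.18527038 -0.00748953] [-0.33870224  0.20556821  0.3072221 ]
wrist (259.6164855957031, 200.931640625, 33.482582092285156) 3347.5 world [ 0.53087076 -0.16146931] blk [ 0.03185831 -0.00147349] from rec [-8.14168521 -1.47348932]
```

Call:
drive_tool(
  offset=[
    [0.05,0,0],
    [0.05,0,0],
    [0.04,0,0],
    [0.04,0,0],
    [0.03,0,0],
    [0,0,0],
    [0,0,0],
    [0,0,0],
    [0,0,0],
    [0,0,0],
  ],
  turn=[
    [0,0,0],
    [0,0,0],
    [0,0,0],
    [0,0,0],
    [0,0,0],
    [0,0,0],
    [0,0,0],
    [0,0,0],
    [0,0,0],
    [0,0,0],
  ],
  hand=[0.19,0.19,0.19,0.19,0.19,0.19,0.19,0.19,0.19,0.19],
)

```text
time_s: 14.35
position: [0.5435, -0.1786, -0.0075]
tool_rot: [[-0.563, 0.826, 0.0], [0.826, 0.563, 0.0], [0.0, 0.0, -1.0]]
ft_force: [0.3, 0.4, -0.4]
grip_width: 0.0161
gripper_force: 0.0
```

```bash
python3 lk.py .0175 c
python3 - <<'E'
import cv2
w=cv2.imread('pics/c_wrist.png');cv2.imwrite('pics/c_crop.png',cv2.resize(w[130:280,160:360],(600,450),interpolation=cv2.INTER_CUBIC))
E
```

```text
14.35 [ 0.54345001 -0.17857812 -0.00748987] [ 0.33052073  0.4124342  -0.38374052]
wrist (259.4284973144531, 202.5604248046875, 32.08150863647461) 2995.0 world [ 0.52763628 -0.15690527] blk [0.03720311 0.0001774 ] from rec [-2.7968853   0.17739548]
```

View pics/c_crop.png

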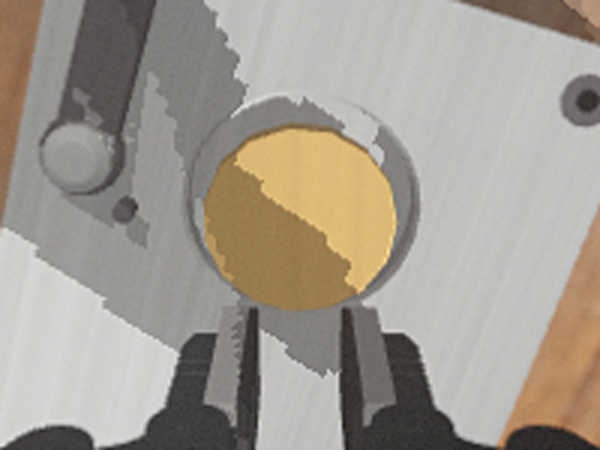

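The crop shows the blank at (300,218) lying inside the recess ring. Its radius shrank by the 4% expected for a 6.5 mm drop, and it sits 2.8 mm from centre: seated flat. Next I lift, move over the pin, and turn so the fingers straddle it tangentially.

Call:
drive_tool(
  offset=[
    [0,0,-0.5],
    [0,0,-0.5],
    [0.5,-0.15,0],
    [0.6,-0.2,0],
    [0.6,-0.2,0],
    [0.4,-0.1,0],
    [0,0,0],
    [0,0,0],
    [0,0,0],
    [0,0,0],
  ],
  turn=[
    [0,0,0],
    [0,0,0],
    [0,0,0],
    [0,0,0],
    [0,0,0],
    [0,0,0.8],
    [0,0,0.8],
    [0,0,0.8],
    [0,0,0.8],
    [0,0,0],
  ],
  hand=[0.19,0.19,0.19,0.27,0.27,0.27,0.27,0.27,0.27,0.27],
)

```text
time_s: 15.7
position: [0.4747, -0.1238, 0.0326]
tool_rot: [[-0.261, 0.965, 0.0], [0.965, 0.261, -0.0], [-0.0, 0.0, -1.0]]
ft_force: [0.2, -0.1, 0.3]
grip_width: 0.0228
gripper_force: 0.0
```

```bash
python3 lk.py .0175 d
python3 - <<'E'
from h import *
ci=camera_info('wrist');s=observe();R=np.array(s['tool_rot']);p=np.array(s['position'])
print(R.round(3),s['grip_width'])
P=np.array([.4750,-.1241,.0415]);print('pin pred px',proj(ci,P),'tool',R.T@(P-p)*1000)
w=cv2.imread('pics/d_wrist.png');cv2.imwrite('pics/d_crop.png',cv2.resize(w[130:280,160:360],(600,450),interpolation=cv2.INTER_CUBIC))
E
```

```text
15.7 [ 0.47468781 -0.12378798  0.03257408] [ 0.19724313 -0.06559183  0.29599675]
wrist (319.5, 264.5, 19.144289016723633) 533.0 world [ 0.53084276 -0.14983875] blk [ 0.04291828 -0.00507179] from rec [ 2.91828334 -5.07179455]
[[-0.262  0.965  0.   ]
 [ 0.965  0.262 -0.   ]
 [-0.     0.    -1.   ]] 0.02271138841888711
pin pred px [260.9615743  232.93218074] tool [-0.36936426  0.23038264 -8.94516944]
```

View pics/d_crop.png

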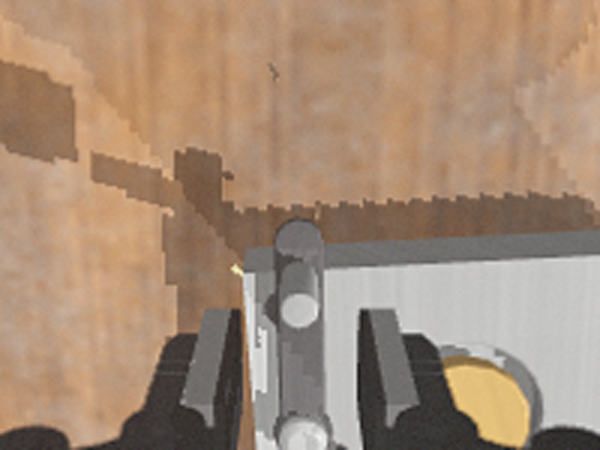

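The pin top at crop (299,308), pixel (260,233), lies midway between the fingers, as predicted. Now down, then round the arc about the pivot.

Call:
drive_tool(
  offset=[
    [0,0,0.3],
    [0,0,0.3],
    [0,0,0.2],
    [0,0.15,0],
    [-0.025,0.115,0],
    [-0.025,0.115,0],
    [-0.025,0.115,0],
    [-0.025,0.115,0],
    [-0.025,0.115,0],
    [0,0,0],
  ],
  turn=[
    [0,0,0],
    [0,0,0],
    [0,0,0],
    [0,0,0],
    [0,0,1],
    [0,0,1],
    [0,0,1],
    [0,0,1],
    [0,0,1],
    [0,0,0],
  ],
  hand=[0.27,0.27,0.27,0.27,0.27,0.27,0.27,0.27,0.27,0.27],
)

```text
time_s: 17.05
position: [0.504, -0.126, 0.0007]
tool_rot: [[0.256, 0.967, 0.001], [0.967, -0.256, -0.0], [-0.0, 0.001, -1.0]]
ft_force: [-0.2, 0.2, 0.2]
grip_width: 0.0229
gripper_force: 0.0
```

```bash
cat > k.py <<'E'
from h import *
s=observe();R=np.array(s['tool_rot']);p=np.array(s['position'])
pv=np.array([.4870,-.1673,p[2]]);print(s['time_s'],p,s['ft_force'],'yaw',np.degrees(np.arctan2(R[1,0],R[0,0])),'tcp rel pivot, tool mm',R.T@(p-pv)*1000)
q=p+R@np.array([0,-.0069,0])-pv;print('est keeper rad if in contact',np.radians(108.16)-np.arctan2(q[1],q[0]),'radius',np.hypot(q[0],q[1]))
E
python3 k.py
```

```text
17.05 [ 0.50401933 -0.12596182  0.00068619] [-0.18590459  0.20550069  0.24640715] yaw 75.14522081320851 tcp rel pivot, tool mm [ 4.43198466e+01  5.85265795e+00 -1.91275911e-03]
est keeper rad if in contact 0.5525895240633667 radius 0.04433221972105473
```

Tracking well. Another 57° remains, plus a little extra to seat it.

Call:
drive_tool(
  offset=[
    [-0.022,0.12,0],
    [-0.022,0.12,0],
    [-0.022,0.12,0],
    [-0.022,0.12,0],
    [-0.022,0.12,0],
    [-0.022,0.12,0],
    [-0.022,0.12,0],
    [-0.022,0.12,0],
    [-0.022,0.12,0],
    [0,0,0],
  ],
  turn=[
    [0,0,1],
    [0,0,1],
    [0,0,1],
    [0,0,1],
    [0,0,1],
    [0,0,1],
    [0,0,1],
    [0,0,1],
    [0,0,1],
    [0,0,0],
  ],
  hand=[0.27,0.27,0.27,0.27,0.27,0.27,0.27,0.27,0.27,0.27],
)

```text
time_s: 18.3
position: [0.5312, -0.1582, 0.0006]
tool_rot: [[0.932, 0.362, 0.0], [0.362, -0.932, -0.0], [0.0, 0.0, -1.0]]
ft_force: [0.2, -0.5, -0.9]
grip_width: 0.0231
gripper_force: 0.0
```

```bash
python3 k.py
```

```text
18.3 [ 0.53118963 -0.15818817  0.00061068] [ 0.16719516 -0.46962478 -0.85500729] yaw 21.21842361490439 tcp rel pivot, tool mm [4.44916894e+01 7.49918299e+00 1.43862808e-02]
est keeper rad if in contact 1.5308833483464839 radius 0.04449572621240458
```

Call:
drive_tool(
  offset=[
    [0,0.025,0],
    [0,0.025,0],
    [0,0.025,0],
    [0,0,0],
    [0,0,0],
    [0,0,0],
    [0,0,0],
    [0,0,0],
    [0,0,0],
    [0,0,0],
  ],
  turn=[
    [0,0,0.5],
    [0,0,0],
    [0,0,0],
    [0,0,0],
    [0,0,0],
    [0,0,0],
    [0,0,0],
    [0,0,0],
    [0,0,0],
    [0,0,0],
  ],
  hand=[0.27,0.27,0.27,0.27,0.27,0.27,0.27,0.27,0.27,0.27],
)

```text
time_s: 19.55
position: [0.532, -0.1607, 0.0005]
tool_rot: [[0.951, 0.31, -0.0], [0.31, -0.951, 0.0], [0.0, -0.0, -1.0]]
ft_force: [0.3, 5.5, 2.7]
grip_width: 0.0234
gripper_force: 2.4
```

```bash
python3 k.py
```

```text
19.55 [ 5.31985019e-01 -1.60650169e-01  5.30379699e-04] [0.2928914  5.543596   2.69214845] yaw 18.074968034998886 tcp rel pivot, tool mm [ 4.48282543e+01  7.63543252e+00 -6.80075042e-04]
est keeper rad if in contact 1.5886845056958323 radius 0.04483428640132683
```

A 5.5 N reaction at about 1.57 rad means the keeper is against its stop. Backing off slightly and lifting clear.

Call:
drive_tool(
  offset=[
    [0,-0.15,0],
    [0,0,-0.2],
    [0,0,-0.5],
    [0,0,-0.8],
    [0,0,-0.8],
    [0,0,-0.7],
    [0,0,0],
    [0,0,0],
    [0,0,0],
    [0,0,0],
  ],
  turn=[
    [0,0,0],
    [0,0,0],
    [0,0,0],
    [0,0,0],
    [0,0,0],
    [0,0,0],
    [0,0,0],
    [0,0,0],
    [0,0,0],
    [0,0,0],
  ],
  hand=[0.27,0.27,0.27,0.27,0.27,0.27,0.27,0.27,0.27,0.27],
)

```text
time_s: 20.8
position: [0.5299, -0.1551, 0.1198]
tool_rot: [[0.951, 0.31, -0.001], [0.31, -0.951, 0.001], [-0.001, -0.001, -1.0]]
ft_force: [-0.3, -0.6, 0.4]
grip_width: 0.0227
gripper_force: 0.0
```

```bash
python3 lk.py .0175 e
python3 - <<'E'
from h import *
# pin + dark keeper line check in wrist image
ci=camera_info('wrist');w=cv2.imread('pics/e_wrist.png')
yaw=np.radians(108.16);g=cv2.cvtColor(w,cv2.COLOR_BGR2GRAY);pv=np.array([.4870,-.1673])
for th in np.arange(1.27,1.9,.05):
    d=np.array([np.cos(yaw-th),np.sin(yaw-th)])
    v=[]
    for r in (.015,.02,.025,.03,.053,.057):
        for t in (-.004,0,.004):
            q=pv+d*r+t*np.array([-d[1],d[0]]);u=proj(ci,[*q,.0225]).round().astype(int)
            if 0<=u[1]<384: v.append(g[u[1],u[0]])
    print(round(th,2),np.mean(v),len(v))
E
```

```text
20.8 [ 0.52990534 -0.15508415  0.11980887] [-0.31441236 -0.62443129  0.35051806]
wrist (261.31805419921875, 188.1719207763672, 17.366666793823242) 514.5 world [ 0.52918825 -0.1576519 ] blk [ 0.03600996 -0.00106456] from rec [-3.99003678 -1.06456196]
1.27 130.94444444444446 18
1.32 124.61111111111111 18
1.37 124.94444444444444 18
1.42 120.5 18
1.47 111.5 18
1.52 102.11111111111111 18
1.57 100.38888888888889 18
1.62 106.44444444444444 18
1.67 110.77777777777777 18
1.72 128.11111111111111 18
1.77 139.27777777777777 18
1.82 144.22222222222223 18
1.87 143.38888888888889 18
```

The keeper's dark band is darkest at 1.57 rad, and the blank, partly covered, is in the recess. The fingers are clear.

```bash
python3 -c "
from rig import env
print(env.close_job())"
```

```text
the job is handed in; nothing more can be done
None
```

I handed the job in with the blank flat in the recess and the keeper swung home to about 1.57 rad against its stop; the arm was clear, about 21 s were used, and the hand-in returned no verdict.

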